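# Sweep the kiln props into the pan

## Task

Sweep the three terracotta kiln props that lie about on the desk into the blue pan through its open mouth, so that each lies wholly inside the walls. Push them along the desk with the fingers, without picking any of them up, and leave the pots and the jar round about where they stand.

Things in the scene. Friction and masses are not known exactly. Their poses are not given: they have to be found in the camera images.
- pan: Blue sheet-metal sweep-up pan, fixed to the desk, open at the top and at its mouth. Origin: centre of its underside; own z up, mouth towards own -y. Inside 170 mm wide (own x -85 to +85). Walls 4 to 6 mm thick, 31 mm high: sides from own y -52 to +55, inner face of the back at own y +50. Floor 2 mm thick.
- pan_mouth (a point): Centre of the pan's open mouth, at desk level, at own y = -55 of the pan. Here the lip starts; it is bevelled from desk level up to the 2 mm floor at own y = -31, so small things slide over it. To the far right of the props lies a fixed flat drawing board, 13 mm high; the rest of the desk round the work is flat.
- prop_1: Loose terracotta kiln prop: a short ring, 30 mm across outside, 12 mm hole, 20 mm high, about 30 g, standing on its flat end, so that it slides and does not roll. Origin: centre of its underside. Two of the props start side by side in front of the pan, one farther off behind them; taken nearest first, each has a free straight way into the pan.
- prop_2: Loose terracotta kiln prop: a short ring, 30 mm across outside, 12 mm hole, 20 mm high, about 30 g, standing on its flat end, so that it slides and does not roll. Origin: centre of its underside. Two of the props start side by side in front of the pan, one farther off behind them; taken nearest first, each has a free straight way into the pan.
- prop_3: Loose terracotta kiln prop: a short ring, 30 mm across outside, 12 mm hole, 20 mm high, about 30 g, standing on its flat end, so that it slides and does not roll. Origin: centre of its underside. Two of the props start side by side in front of the pan, one farther off behind them; taken nearest first, each has a free straight way into the pan.
- cobalt_pot: Dark blue screw-cap colour pot with a pale cap, 40 mm across, 50 mm high; origin at the centre of its underside. Loose bystander: not to be disturbed.
- brown_jar: Dark brown screw jar, 47 mm across, 51 mm high; origin at the centre of its underside. Loose bystander: not to be disturbed.
- cream_pot: Red and white round pot, 58 mm across, 50 mm high; origin at the centre of its underside. Loose bystander: not to be disturbed.

How it is judged:
By the outcome, as a careful person would: the job done as asked, in the order asked, and still so for the second after the job is handed in, with the robot touching nothing.
It also fails if it takes over 51 s, if anything falls off the work surface, if the arm or the gripper's body presses on something with over 40 N, if the wrist force passes 120 N, or if a joint passes its speed limit or range.

## Robot

A 6-joint arm with a two-finger parallel gripper is mounted at the origin on a cart in front of the work surface, level with it; the furniture and walls round the work are solid. World frame = base frame: x ahead of the robot, y to its left, z up, the work surface at z = 0. Lengths are in mm, angles in rad, forces in N, time in s.
With the tool pointing down it reaches from about 300 to 875 mm from the base axis. Payload 6.4 kg.
Tool frame: the origin (TCP) lies midway between the tips of the shut fingers; the grasp point (between the pads) lies 19 mm behind it; z points along the fingers, y is the line along which they close (so a half turn about z gives the same grasp; the last joint's range is limited). The gripper opens to 85 mm and grips with 20 to 120 N. Pads are 22 mm wide; open, the fingers measure 114 mm over their backs; the gripper's body (76 mm by 85 mm) begins 54 mm behind the grasp point. The pads swing forward as they close: fully open they stand 13 mm farther back than shut.
Start: joints at [-0.206, 0.181, 1.607, -0, 1.354, -0.206], TCP at [575.014, 0.015, 231.288] pointing down, gripper open.
Joint ranges: [-2.99, 2.99], [-0.89, 2.07], [0.3, 2.58], [-1.14, 4.28], [0, 2.63], [-3.12, 3.12]. Speed limits (rad/s): [2.57, 2.57, 3.01, 3.14, 3.14, 3.14].

## Interface

Orientations are given as a unit quaternion [x, y, z, w].
In Python, from station import env, readout, optics gives the robot as it stands. Calls block until the motion is done:
- env.movep(position, orientation): joint-space move of the TCP to a pose.
- env.move_l(position, attitude=None, max_speed=150, until_force=None): straight line of the TCP; attitude=None keeps the orientation; max_speed is the mean speed in mm/s. With until_force (N) it stops when the force on the tool has changed by that much, and returns True; else False.
- env.goto_joints(angles): joint-space move.
- env.command_gripper(opening, f_grip=None): finger opening in mm; f_grip is the grip in N (None keeps the last); returns when the fingers have stopped.
- env.wait(seconds).
- env.inverse_kinematics(position, orientation): joint angles nearest the present ones, or None.
- readout.get_obs(): the state.
- optics.grab_frame(name): name is "scene" or "side" or "wrist"; returns a dict with "img" (400x640x3 uint8, red, green, blue), "fx", "fy", "cx", "cy" (pixels), "world_from_camera" (4x4, takes a point from camera to world coordinates); the wrist camera has in their place "hand_eye" (4x4, takes a point from camera to tool coordinates, whose origin is the TCP and whose axes are the flange's). Camera axes: x right, y down, z forward; pixel columns grow to the right and rows downward; lengths in mm; the calibration is good to about 2 mm. The wrist camera is an equidistant fisheye: a pixel r from the principal point sees the ray r / f radians off the axis. A picture is of the moment at which its call begins: read the wrist's pose just before it. There is no depth.
A pose or a line that the arm cannot do raises env.Unreachable and nothing moves.
- env.close_job(): hands the job in; it is judged then, once.
Trained networks look in the newest picture that a camera, given by its name, has taken for a name from the list of things; names that differ only in an ending like _2 or _b are one class to them, and where a whole thing is asked for, a point or a joint stands for the part that bears it (a point fixed in the world has none). Each returns a list of dicts, best first, with "p" (0 to 1); they miss things now and then, are a little off and sometimes report something else, mostly with a low value. They report only what shows in the picture. A call takes as long as a camera call.
- optics.boxes_of(thing, camera): "rect" ([centre column, centre row, width, height] in pixels, round what is visible of it).
- optics.spot_point(thing, camera): "point" ([column, row] in pixels: a listed point, or the origin of a listed thing).
The state is a dict: "time_s": time; "qpos": joint angles; "qd": joint speeds; "tau": joint torques, N m; "tool_pos": TCP position; "orientation": TCP orientation; "force": force on the tool from outside, world axes, zero at the start; "torque": the same for the moment, N m; "width": finger opening in mm; "grasp_force": force on a finger pad.
Only numpy, scipy, OpenCV 4.12 (cv2) and the standard library are available. Lean on these libraries where they do the work, as an engineer would, in place of code of your own. Each camera call takes 0.05 s, during which the arm holds its last target. There are 200 camera calls.

## Working session

There is one attempt and no reset: what is moved stays moved. The work goes in short steps, each a Python script; the robot and the scene stay as the last script left them, time stands still between calls to the robot, and variables do not carry over. Pictures are saved under pics/ and viewed, at most 10 in all, crops included, and the job is handed in when it is done.

```bash
mkdir -p pics; cat > h.py <<'E'
from station import env, readout, optics
import numpy as np, cv2
def ray(f,uv,z):
    T=np.array(f["world_from_camera"]);d=T[:3,:3]@np.array([(uv[0]-f["cx"])/f["fx"],(uv[1]-f["cy"])/f["fy"],1.])
    o=T[:3,3];return o+d*(z-o[2])/d[2]
def save(f,n): cv2.imwrite("pics/"+n,f["img"][:,:,::-1])
E
python3 - <<'E'
from h import *
for c in("scene","side"):
    f=optics.grab_frame(c);save(f,c+"0.png");print(c,np.array(f["world_from_camera"])[:3,3].round())
    for t in("prop_1","cobalt_pot","brown_jar","cream_pot","pan_mouth","pan"):
        for r in optics.spot_point(t,c):
            if r["p"]>.2: print(t,round(r["p"],2),np.round(r["point"]),ray(f,r["point"],0).round(1))
o=readout.get_obs();print(o["time_s"],o["orientation"],o["width"])
E
```

```text
scene [124. 592. 547.]
prop_1 0.72 [337. 212.] [ 515.7 -214.3    0. ]
prop_1 0.61 [381. 178.] [ 492.6 -405.3    0. ]
cobalt_pot 0.82 [279. 289.] [488.8  58.2   0. ]
cobalt_pot 0.29 [378. 176.] [ 502.4 -410.6    0. ]
pan_mouth 0.8 [348. 230.] [ 463.2 -160.2    0. ]
pan 0.8 [358. 242.] [ 428.8 -134.6    0. ]
side [ 212. -855.  429.]
prop_1 0.84 [380. 280.] [ 509.5 -410.     0. ]
prop_1 0.77 [315. 257.] [ 428.3 -306.7    0. ]
prop_1 0.45 [337. 223.] [ 519.4 -207.     0. ]
cobalt_pot 0.7 [287. 177.] [492.3  63.3   0. ]
brown_jar 0.67 [382. 212.] [ 636.9 -200.4    0. ]
cream_pot 0.64 [344. 198.] [ 584. -105.    0.]
pan_mouth 0.97 [310. 217.] [ 472.9 -162.9    0. ]
pan_mouth 0.47 [286. 214.] [ 428.7 -126.9    0. ]
pan 0.6 [290. 215.] [ 435.5 -135.     0. ]
0.7 [7.07097034e-01 7.07116529e-01 6.79962951e-07 5.26380847e-06] 85.66799640101445
```

View pics/scene0.png

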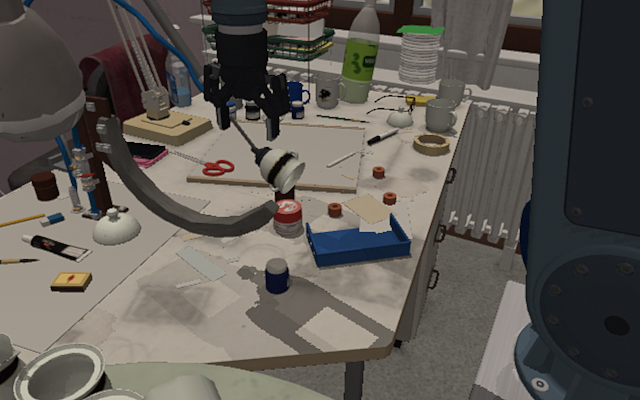

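View pics/side0.png

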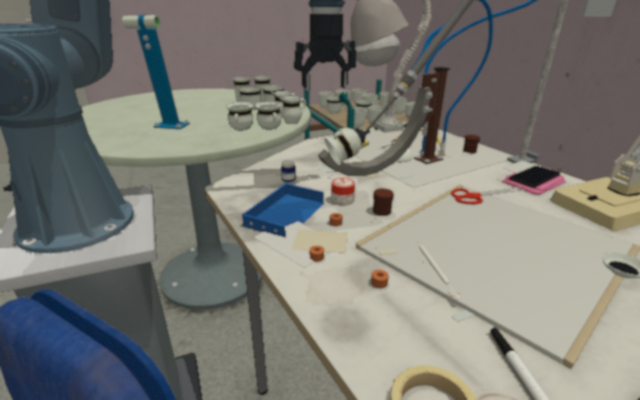

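The scene view shows props at about (335,210), (390,198) and (378,173), and the pan around (358,242). The side view shows props at (336,218), (316,253) and (380,278), and the pan at (285,208). There is also a curved lamp or stand arm overhead, so I'll enlarge the work area and triangulate the arm.

```bash
python3 - <<'E'
from h import *
F={c:optics.grab_frame(c) for c in("scene","side")}
a=cv2.resize(F["scene"]["img"][150:290,260:460],None,fx=4,fy=4,interpolation=2)
b=cv2.resize(F["side"]["img"][150:290,230:430],None,fx=4,fy=4,interpolation=2)
for n,i in(("a",a),("b",b)): cv2.imwrite(f"pics/z{n}.png",i[:,:,::-1])
def tri(p,q):
    P=[]
    for c in F:
        f=F[c];T=np.linalg.inv(f["world_from_camera"]);K=np.array([[f["fx"],0,f["cx"]],[0,f["fy"],f["cy"]],[0,0,1]]);P.append(K@T[:3])
    X=cv2.triangulatePoints(P[0],P[1],np.float64(p),np.float64(q));return (X[:3]/X[3]).ravel().round()
print("lamp head",tri((280,170),(342,145)),"arm tip",tri((272,212),(330,160)),"post",tri((95,100),(435,72)))
for c in F: print(c,[ (round(r["p"],2),np.round(r["rect"])) for r in optics.boxes_of("prop_1",c)])
E
```

```text
lamp head [579. -97. 135.] arm tip [569. -46.  76.] post [901.  18. 253.]
scene [(0.61, array([392., 202.,  13.,  18.])), (0.52, array([378., 171.,  11.,  12.])), (0.46, array([332., 211.,  14.,  14.]))]
side [(0.58, array([318., 253.,  15.,  18.])), (0.54, array([379., 278.,  19.,  20.])), (0.45, array([333., 220.,  16.,  14.]))]
```

View pics/za.png

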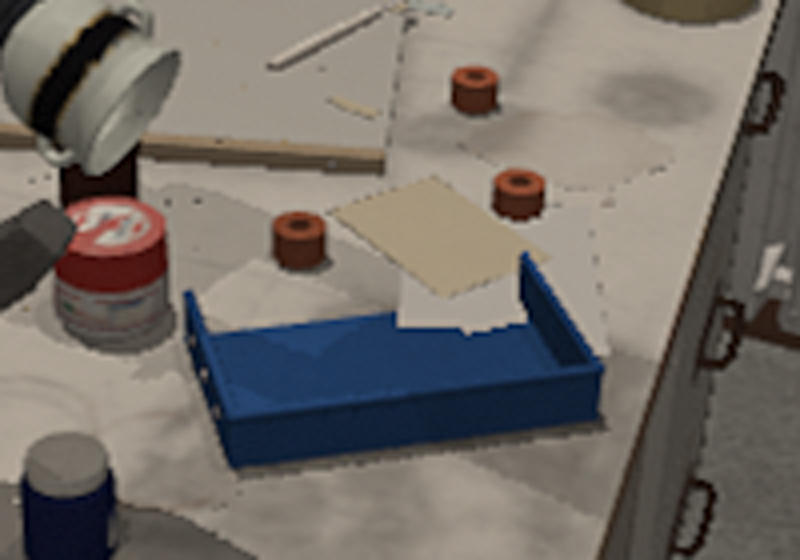

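View pics/zb.png

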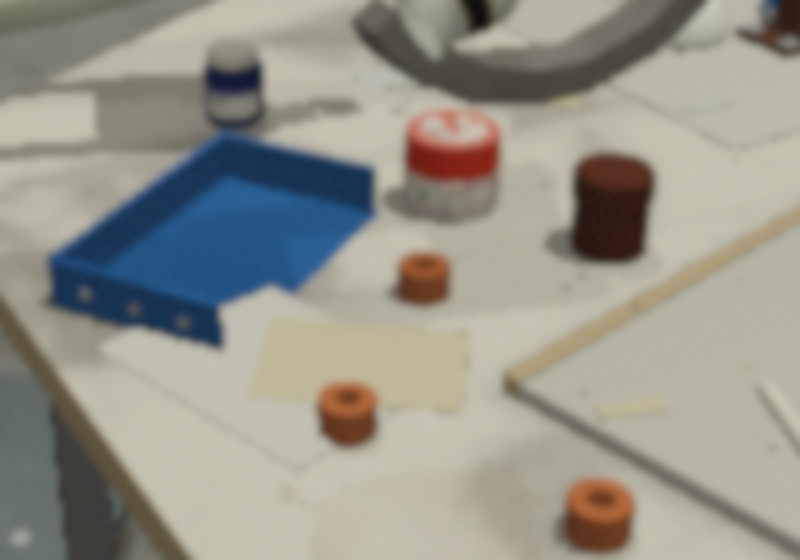

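The enlargements give the pan's top corners, the prop hole centres and the pot positions. I'll turn these into metric positions.

```bash
python3 - <<'E'
from h import *
F={c:optics.grab_frame(c) for c in("scene","side")}
O={"scene":(260,150),"side":(230,150)}
L={"scene":[("backL",228,415,31),("backR",602,370,31),("mouthL",188,292,31),("mouthR",523,255,31),("A",300,222,20),("B",520,180,20),("C",475,75,20),("cream",108,225,50),("cobalt",66,450,50),("board",385,155,13)],
"side":[("backL",225,133,31),("backR",52,262,31),("mouthL",373,172,31),("mouthR",222,320,31),("A",424,262,20),("B",348,397,20),("C",600,498,20),("cream",453,128,50),("cobalt",232,52,50),("jar",613,170,51),("board",510,375,13)]}
R={}
for c in L:
    for n,u,v,z in L[c]: R.setdefault(n,[]).append(ray(F[c],(O[c][0]+u/4,O[c][1]+v/4),z)[:2])
for n in R: print(n,np.round(R[n],1).tolist(),np.mean(R[n],0).round(1))
m={n:np.mean(R[n],0) for n in R}
print([np.linalg.norm(m[a]-m[b]).round() for a,b in(("backL","backR"),("mouthL","mouthR"),("backL","mouthL"),("backR","mouthR"))])
c=np.array([m[k] for k in("backL","backR","mouthL","mouthR")]);q=np.array([[-90,55],[90,55],[-90,-52],[90,-52]])
for s in(1,-1):
    q2=q*[s,1];cc=c-c.mean(0);qc=q2-q2.mean(0);U,S,V=np.linalg.svd(qc.T@cc);Rm=(U@V).T
    print(s,np.linalg.det(Rm).round(),Rm.round(3).tolist(),(c.mean(0)-Rm@q2.mean(0)).round(1),"res",np.abs(qc@Rm.T-cc).max().round(1))
    if np.linalg.det(Rm)>0:
        o=c.mean(0)-Rm@q2.mean(0)
        for n in m: print(n,"own",((m[n]-o)@Rm).round(1))
E
```

```text
backL [[459.7, -23.7], [460.5, -36.2]] [460.1 -29.9]
backR [[325.6, -137.2], [328.3, -154.6]] [ 326.9 -145.9]
mouthL [[525.1, -102.3], [524.1, -118.9]] [ 524.6 -110.6]
mouthR [[394.6, -214.2], [393.0, -241.5]] [ 393.8 -227.8]
A [[516.0, -204.9], [516.4, -208.5]] [ 516.2 -206.7]
B [[430.7, -304.4], [431.7, -310.3]] [ 431.2 -307.3]
C [[502.5, -412.6], [502.8, -418.4]] [ 502.6 -415.5]
cream [[575.4, -110.6], [575.4, -117.7]] [ 575.4 -114.2]
cobalt [[494.4, 52.6], [491.3, 42.7]] [492.9  47.6]
board [[512.8, -305.6], [514.9, -312.8]] [ 513.9 -309.2]
jar [[633.5, -202.6]] [ 633.5 -202.6]
[np.float64(177.0), np.float64(176.0), np.float64(103.0), np.float64(106.0)]
1 -1.0 [[-0.757, -0.653], [-0.653, 0.757]] [ 427.4 -129.7] res 4.8
-1 1.0 [[0.757, -0.653], [0.653, 0.757]] [ 427.4 -129.7] res 4.8
backL own [90.  54.1]
backR own [-86.6  53.3]
mouthL own [ 86.1 -49.1]
mouthR own [-89.5 -52.4]
A own [  16.9 -116.4]
B own [-113.1 -137. ]
C own [-129.8 -265.5]
cream own [122.2 -85. ]
cobalt own [165.5  91.4]
board own [ -51.8 -192.4]
jar own [ 108.4 -189.9]
```

```bash
cat >> h.py <<'E'
from scipy.spatial.transform import Rotation as Ro
def quat(phi): return (Ro.from_euler("z",phi-np.pi/2)*Ro.from_quat([.5**.5,.5**.5,0,0])).as_quat()
def wgrab():
    o=readout.get_obs();f=optics.grab_frame("wrist");T=np.eye(4);T[:3,:3]=Ro.from_quat(o["orientation"]).as_matrix();T[:3,3]=o["tool_pos"]
    f["W"]=T@np.array(f["hand_eye"]);return f
def wray(f,uv,z):
    x=np.array([(uv[0]-f["cx"])/f["fx"],(uv[1]-f["cy"])/f["fy"]]);t=np.linalg.norm(x);s=np.sin(t)/t
    d=f["W"][:3,:3]@np.array([x[0]*s,x[1]*s,np.cos(t)]);o=f["W"][:3,3];return o+d*(z-o[2])/d[2]
E
python3 - <<'E'
from h import *
env.move_l([450,0,270],max_speed=200)
env.movep([450,-230,270],quat(np.radians(90)))
f=wgrab();save(f,"w0.png");print(np.array(f["hand_eye"]).round(2),f["fx"],f["W"][:3,3].round())
for r in optics.spot_point("prop_1","wrist"): print(round(r["p"],2),np.round(r["point"]),wray(f,r["point"],0).round(1))
for t in("pan","pan_mouth","cobalt_pot","cream_pot","brown_jar"):
  for r in optics.spot_point(t,"wrist")[:2]: print(t,round(r["p"],2),np.round(r["point"]),wray(f,r["point"],0).round(1))
print(readout.get_obs()["time_s"])
E
```

```text
[[   0.     -0.96   -0.27   67.94]
 [   1.      0.     -0.      1.03]
 [   0.     -0.27    0.96 -142.57]
 [   0.      0.      0.      1.  ]] 309.70691628693146 [ 451. -161.  412.]
0.92 [311. 222.] [ 431.5 -305.6    0. ]
0.63 [373. 149.] [ 516.  -203.1    0. ]
0.62 [356. 289.] [ 500.1 -416.2    0. ]
pan 0.96 [309.  95.] [ 430.  -131.1    0. ]
pan_mouth 0.84 [336. 121.] [ 465.1 -166.1    0. ]
cream_pot 0.61 [418.  89.] [ 576.1 -118.7    0. ]
brown_jar 0.69 [456. 145.] [ 635.6 -193.1    0. ]
3.075
```

View pics/w0.png

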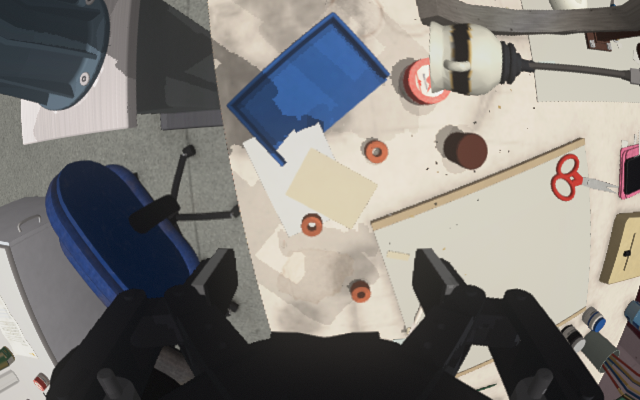

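The wrist view agrees with the fixed cameras: props at (376,151), (311,225) and (361,291), and pan corners at (336,14), (229,104), (387,75) and (283,163). The board lies clear to the right. I'll sweep the nearest prop first.

```bash
cat >> h.py <<'E'
O=np.array([428.5,-130.5]);Rm=np.array([[.757,-.653],[.653,.757]])
W=lambda p:O+Rm@np.array(p,float)
own=lambda w:(np.array(w)[:2]-O)@Rm
Z=5
def push(a,b,up=True,v=80):
    """sweep a prop from own-frame point a to b with the fingers as a cradle"""
    a,b=W(a),W(b);d=(b-a)/np.linalg.norm(b-a);q=quat(np.arctan2(d[1],d[0]))
    s=a-44*d;e=b-22*d
    env.movep([*s,90],q);env.move_l([*s,Z],max_speed=120)
    env.move_l([*e,Z],max_speed=v)
    o=readout.get_obs();print("F",np.round(o["force"],1),"pos",np.round(o["tool_pos"],1))
    env.move_l([*(e-15*d),Z],max_speed=80);env.move_l([*(e-15*d),90],max_speed=200)
def look(n=None):
    f=wgrab()
    if n: save(f,n)
    for r in optics.spot_point("prop_1","wrist"):
        if r["p"]>.2: w=wray(f,r["point"],0);print(round(r["p"],2),w.round(),"own",own(w).round())
    print("t",readout.get_obs()["time_s"])
E
python3 - <<'E'
from h import *
F=wgrab()
for u in((336,14),(229,104),(387,75),(283,163)): print(own(wray(F,u,31)).round())
env.command_gripper(20)
push(own((516,-205)),(38,22))
look("w1.png")
E
```

```text
[93. 53.]
[-81.  55.]
[ 90. -47.]
[-80. -47.]
F [ 0.6 -0.3  1.4] pos [ 454.7 -107.7    4.9]
0.87 [445. -90.   0.] own [39. 19.]
0.47 [ 431. -308.    0.] own [-114. -136.]
t 8.6
```

View pics/w1.png

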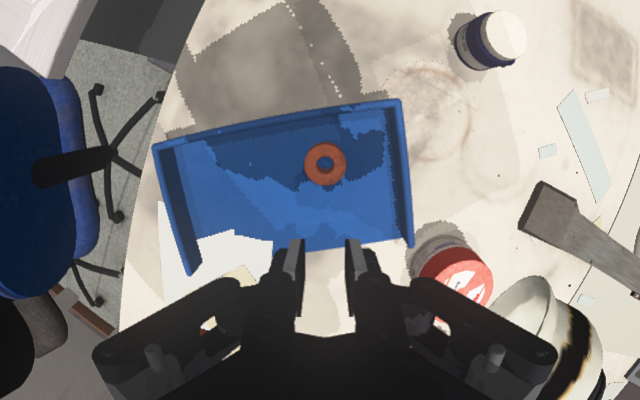

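Prop A now lies in the pan at (325,165), with the pots untouched. Next is prop B, in two legs to clear the pan's side wall, and then prop C.

```bash
python3 - <<'E'
from h import *
push((-113,-136.5),(-43,-88))
look()
f=wgrab();best=min((own(wray(f,r["point"],0)) for r in optics.spot_point("prop_1","wrist") if r["p"]>.2),key=lambda p:np.hypot(*(p-[-43,-88])),default=np.array([-43,-88.]))
if np.hypot(*(best-[-43,-88]))>15: raise SystemExit(f"off {best}")
push(best,(-43,20))
look("w2.png")
E
```

```text
F [-0.8  0.1 -0.3] pos [ 447.8 -246.8    4.9]
0.85 [ 454. -223.    0.] own [-41. -87.]
t 12.8917
F [1.1 0.2 0.5] pos [ 397.4 -160.1    4.9]
0.64 [446. -90.   0.] own [40. 19.]
0.6 [ 384. -143.    0.] own [-42.  20.]
t 17.5417
```

View pics/w2.png

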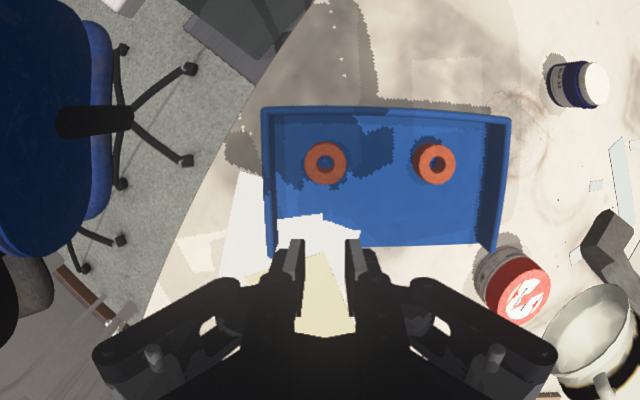

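Both props sit inside the pan, at (325,163) and (436,163). Now prop C.

```bash
python3 - <<'E'
from h import *
push(own((501,-416)),(-1,5))
env.move_l([400,-200,250],max_speed=200)
look("w3.png")
E
```

```text
F [-0.3  0.4  0.8] pos [ 430.1 -148.7    5. ]
0.88 [444. -93.   0.] own [36. 18.]
0.86 [ 388. -142.    0.] own [-38.  18.]
0.55 [ 425. -128.    0.] own [-1.  4.]
t 25.7333
```

View pics/w3.png

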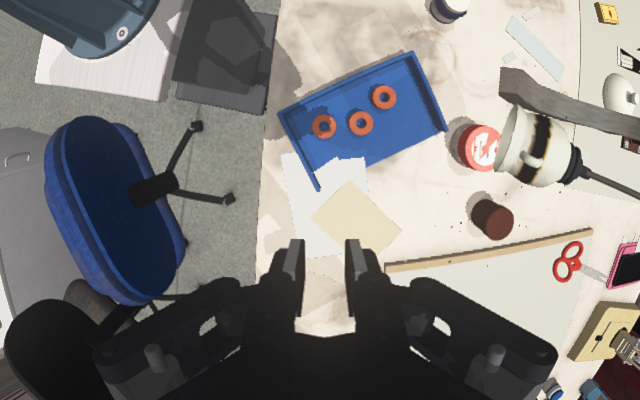

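All three props lie well inside the pan, at (324,126), (361,123) and (384,97). The bystanders stand where they were, so I'm handing in.

```bash
python3 -c "
from h import *
print(env.close_job())"
```

```text
the job is handed in; nothing more can be done
None
```

The job is handed in: the last picture, at about 26 s of the 51 s, showed all three props wholly inside the pan, pushed in nearest first, with the pots and the jar still standing in place.

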